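# Level the specimen stage and index its carousel

## Robot

A 6-joint arm with a two-finger parallel gripper is mounted at the origin on the work surface. World frame = base frame: x ahead of the robot, y to its left, z up, the work surface at z = 0. Lengths are in mm, angles in degrees, forces in N, time in s.
With the tool pointing down it reaches from about 150 to 775 mm from the base axis. Payload 6.1 kg.
Tool frame: the origin (TCP) lies at the very end of the fingers, on their centre line; the grasp point (between the pads) lies ctrl.tcp_to_grasp behind it (ctrl.tcp_to_grasp is the distance from the TCP to the grasp point, in mm); z points along the fingers, y is the line along which they close (so a half turn about z gives the same grasp; the last joint's range is limited). The gripper opens to 85 mm and grips with 20 to 120 N. Pads are 22 mm wide; open, the fingers measure 114 mm over their backs; the gripper's body (76 mm by 85 mm) begins 54 mm behind the grasp point. The pads swing forward as they close: fully open they stand 13 mm farther back than shut.
Start: joints at [-71.161, 7.208, -2.269, 80.523, 0, 90], TCP at [169.519, -496.862, 231.295] pointing down, gripper open.
Joint ranges: [-155.77, 155.77], [-54.66, 111.73], [-72.52, 77.12], [-102.08, 115.82], [-83.92, 84.16], [-180, 180]. Speed limits (degrees/s): [136.94, 136.94, 172.46, 180, 180, 180].

## Interface

Orientations are given as [roll, pitch, yaw] about the fixed x, y, z axes, in that order (R = Rz(yaw) Ry(pitch) Rx(roll)).
In Python, from plant import observe, get_image, camera_model, ctrl gives the robot as it stands.
- The arm moves only by the shell command python3 -m jog 'ROWS' [OPENING] [FORCE]. ROWS is JSON, a list of rows, each an object with "translation": the shift along the tool's x, y, z in cm, a list of three; "twist": the turn, a rotation vector about the tool's x, y, z in degrees, a list of three. A call has 1 to 10 rows; each row is the pose to reach, as a shift and turn from the pose commanded when the call began, along the tool's axes at that moment; what a row does not reach only later rows make up. A row lasts 1/12 s, in which the tool goes at most 41.7 mm and 7.16 degrees, less where a joint would pass 70% of its speed; a pose out of reach is approached as far as the arm can. A call with a gripper value outside its range is refused whole. OPENING is the closure, from 0 (fully open) to 1 (shut), set as the call begins (- or left out, the last holds). The fingers move at their own pace and stop on an object; FORCE is the grip in N (left out, the last holds). Time passes only in rows, so rows that repeat a pose let the fingers close. It gives the time, the measured TCP pose, the force, the opening and the grip force at its end, in the units of the state.
- observe(): the state, without advancing time (a new reading comes with each control period).
- get_image(name): name is "side" or "top" or "wrist"; returns the picture (384x512x3 uint8, red, green, blue); there is no depth.
- camera_model(name): a dict with "fovy" (degrees; the focal length in pixels is half the picture's height over the tangent of half this angle, whatever the lens; pixels are square), "cx", "cy" (the principal point, pixels), "rvec" (rotation vector, rad) and "tvec" (3), from world to camera coordinates, as OpenCV has them. Camera axes: x right, y down, z forward; pixel columns grow to the right and rows downward; lengths in mm; the calibration is good to about 2 mm. The wrist camera is an equidistant fisheye: a pixel r from the principal point sees the ray r / f radians off the axis. A picture is of the moment at which its call begins: read the wrist's pose just before it. camera_model takes no time and is no camera call; for the wrist camera it gives the pose at the moment of the call.
- ctrl.sign_off(): hands the job in; it is judged then, once.
The state is a dict: "t": time; "q": joint angles; "joint_velocities": joint speeds; "joint_efforts": joint torques, N m; "eef_pos": TCP position; "orientation": TCP orientation; "force": force on the tool from outside, world axes, zero at the start; "ft_torque": the same for the moment, N m; "finger_gap": finger opening in mm; "grasp_force": force on a finger pad.
Only numpy, scipy, OpenCV 4.12 (cv2) and the standard library are available. Lean on these libraries where they do the work, as an engineer would, in place of code of your own. Each camera call takes 0.05 s, during which the arm holds its last target. There are 200 camera calls.

## Task

The specimen stage is sitting crooked. Turn its two foot knobs (red cap on the right, blue cap on the left) until the deck is level both ways, that is, both orange gauge balls rest inside the green middle fields of their troughs; only then push the carousel round one click anticlockwise (seen from above) so that the blue specimen stops in its detent at the yellow arrow, not further. Leave the stage level and let go of it, and do not disturb the bottle, the dish or the slide box.

Things in the scene. Friction and masses are not known exactly. Their poses are not given: they have to be found in the camera images.
- stand: Dark steel base of the stage, fixed to the bench: 220 x 220 x 12 mm with ears to 195 mm left and right. Origin: centre of its underside, on the bench; x points away from the robot ('far'), y left, z up. On it a silver cradle tips about a hinge along y (90 mm far of the middle, 32 mm up); on that a black deck rolls about a hinge along x through its middle.
- cradle (a joint): Tip of the stage, rad: 0 is level, positive when the near side is high. Starts with the near side low, -0.063 to -0.027. Driven only by the right knob: +0.03 rad per radian of clockwise turn (seen from above). The screw stays where it is left.
- deck (a joint): Roll of the deck, rad: 0 is level, positive when the left side is high. Starts anywhere from -0.063 to +0.063. Driven only by the left knob: +0.03 rad per radian of clockwise turn (seen from above). The screw stays where it is left.
- knob_right_grip (a point): Right foot knob (red cap): upright, round, white, fluted, 40 mm diameter, 30 mm high, on a 14 mm brass stem, 20 mm near and 165 mm right of the stage's middle. Point on its axis, 16 mm above its underside, about 100 mm above the bench. It tips with the cradle. Friction 0.12 N m; turns 3 rad either side of level, so it may take several grasps. Nothing within 60 mm of its axis at its height.
- knob_left_grip (a point): Left foot knob (blue cap), like the right one, 20 mm near and 165 mm left of the stage's middle; it tips with the deck. Point on its axis, 16 mm above its underside.
- ball_tip_mid (a point): Centre of the 12 mm orange ball of the tip gauge, in a white trough 118 mm long, 19 mm wide, along x, on the cradle beside the deck, 124 mm right and 20 mm near of the stage's middle. It runs 0.55 mm per milliradian of tip to the low side; level when in the middle of the trough, wholly inside the 22 mm green field (within 5 mm of the middle).
- ball_roll_mid (a point): Centre of the 12 mm orange ball of the roll gauge, in a like trough along y at the far edge of the deck (95 mm far of its middle): 0.55 mm per milliradian of roll, to the low side; level when wholly inside its green field, within 5 mm of the middle.
- deck_mid (a point): Middle of the black deck's top face, on the carousel's axis, 60 mm above the bench when level; the deck is 210 x 210 mm. The axes tilt with the deck (z square to it).
- carousel (a joint): Turn of the grey carousel (disc, 136 mm diameter, top 14 mm above the deck), rad, anticlockwise from above positive; starts near 0. Detents every 1.047 (60 degrees) all round; the next one is at 1.047. Some 3 N on a post carries it over the hump at 0.52, then it draws itself into the detent; pushed on, it would go over the next hump at 1.57.
- post_a (a point): Top centre of one of three steel posts on the carousel (10 mm diameter, 34 mm high above the disc, 56 mm from its axis), the one that starts on the left. Push a post sideways to turn the carousel.
- post_b (a point): Top centre of the like post that starts on the near right.
- post_c (a point): Top centre of the like post that starts on the far right.
- blue_specimen (a point): Top of the blue specimen disc (28 mm diameter, 43 mm from the carousel's axis); the other five are amber or whitish clear. It starts on the far right, one step clockwise of the arrow.
- arrow (a point): Tip of the yellow arrow on the deck at the carousel's far rim, 72 mm from its axis.
- bottle: Brown glass bottle, 52 mm diameter, 105 mm high, left of the stage. Origin: centre of its underside. Leave it alone.
- dish: Clear shut culture dish, 94 mm diameter, 18 mm high, right of the stage. Origin: centre of its underside. Leave it alone.
- slide_box: Green slide box, 80 x 100 x 34 mm, left of the stage, farther off than the bottle. Origin: centre of its underside. Leave it alone.

How it is judged:
By the outcome, as a careful person would: the job done as asked, in the order asked, and still so for the second after the job is handed in, with the robot touching nothing.
It also fails if it takes over 72 s, if anything falls off the work surface, if the arm or the gripper's body presses on something with over 40 N, if the wrist force passes 120 N, or if a joint passes its speed limit or range.

## Working session

There is one attempt and no reset: what is moved stays moved. The work goes in short steps, Python scripts to look and compute and a shell command to move; the robot and the scene stay as the last step left them, time stands still between calls to the robot, and variables do not carry over. Pictures are saved under pics/ and viewed, at most 11 in all, crops included, and the job is handed in when it is done.

```bash
ls; mkdir -p pics
python3 - <<'E'
from plant import *
import cv2,numpy as np
for n in("top","side"):
    cv2.imwrite(f"pics/{n}0.png",get_image(n)[...,::-1])
    print(n,camera_model(n))
o=observe();print(o, ctrl.tcp_to_grasp)
E
```

```text
pics
top {'fovy': 49.35610061529538, 'cx': 258.46514503728156, 'cy': 192.7156857888078, 'rvec': array([ 2.15934663, -2.10640725,  0.1395892 ]), 'tvec': array([ -14.86543377,  558.73602037, 1220.57018308])}
side {'fovy': 48.845678231720264, 'cx': 256.2083180547843, 'cy': 187.7604840872587, 'rvec': array([ 2.2306117 , -0.26142683,  0.1280384 ]), 'tvec': array([-577.76930045,  135.23379626, 1081.40402584])}
{'t': 0.1, 'q': array([-7.11580288e+01,  7.24055267e+00, -2.31829770e+00,  8.05214183e+01,
       -7.12520961e-04,  9.00012140e+01]), 'joint_velocities': array([ 0.0636088 , -0.06378203,  0.10580253,  0.08369543,  0.00260846,
       -0.00040653]), 'joint_efforts': array([ 1.61182350e-03, -4.36905527e+01,  3.53606379e+01,  1.37580174e-02,
        2.64216360e-04,  6.95098464e-06]), 'eef_pos': array([ 169.44388795, -496.55693265,  230.59977632]), 'orientation': array([-1.79919731e+02,  7.14221012e-04,  1.88407582e+01]), 'force': array([ 0.03316629, -0.18783668, -0.28185455]), 'ft_torque': array([ 0.00244148, -0.00278784, -0.04395276]), 'grasp_force': 0.0, 'finger_gap': 85.66598083925534} 18.700000000000003
```

View pics/top0.png

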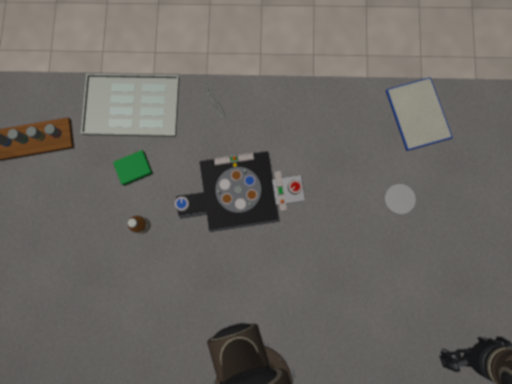

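View pics/side0.png

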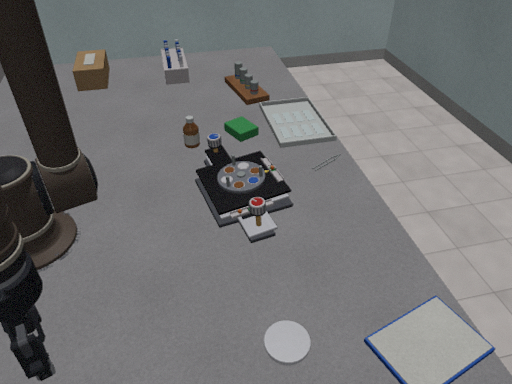

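The top view shows the stage at about (239,190), the red knob at (295,187) and the blue knob at (182,203). The side view shows red at (257,203) and blue at (214,140). Both gauge balls are small, so I'll locate them in zoomed crops.

```bash
cat > h.py <<'E'
from plant import *
import cv2,numpy as np
def ray(m,p,fish=False):
    R,_=cv2.Rodrigues(np.array(m["rvec"])); t=np.array(m["tvec"]); f=192/np.tan(np.radians(m["fovy"]/2))
    v=(np.array(p,float)-[m["cx"],m["cy"]])/f
    if fish:
        r=np.hypot(*v); d=np.array([*(v/max(r,1e-9)*np.sin(r)),np.cos(r)])
    else: d=np.array([*v,1])
    return -R.T@t,R.T@(d/np.linalg.norm(d))
def plane(m,p,z,fish=False):
    o,d=ray(m,p,fish); return o+d*(z-o[2])/d[2]
def tri(r1,r2):
    A=np.zeros((3,3));b=np.zeros(3)
    for o,d in(r1,r2):
        P=np.eye(3)-np.outer(d,d);A+=P;b+=P@o
    x=np.linalg.solve(A,b); return x,[np.linalg.norm(np.cross(x-o,d)) for o,d in(r1,r2)]
H={"red":[((0,150,90),(6,255,255)),((172,150,90),(180,255,255))],"blue":[((108,130,80),(128,255,255))],
 "orange":[((6,140,120),(17,255,255))],"green":[((50,120,50),(80,255,255))],"yellow":[((22,130,100),(32,255,255))]}
def blobs(im,c,box=None,amin=3):
    hsv=cv2.cvtColor(im,cv2.COLOR_RGB2HSV); m=sum(cv2.inRange(hsv,np.array(a),np.array(b)) for a,b in H[c])
    n,l,s,ce=cv2.connectedComponentsWithStats(m)
    return [(ce[i].round(1).tolist(),int(s[i,4])) for i in range(1,n) if s[i,4]>=amin and (box is None or box[0]<ce[i][0]<box[2] and box[1]<ce[i][1]<box[3])]
E
python3 - <<'E'
from h import *
B={"top":(165,140,315,240),"side":(180,120,300,245)}
for n in B:
    im=cv2.imread(f"pics/{n}0.png")[...,::-1].copy()
    for c in H: print(n,c,blobs(im,c,B[n]))
a=cv2.imread("pics/top0.png")[145:235,165:315];b=cv2.imread("pics/side0.png")[125:245,185:300]
a=cv2.resize(a,(800,480),interpolation=2)[:, :];b=cv2.resize(b,(575,600),interpolation=2)
cv2.imwrite("pics/ta.png",cv2.resize(a,(800,480)))
E
```

```text
top red [([295.4, 185.8], 48)]
top blue [([249.3, 180.1], 43), ([181.0, 203.7], 44)]
top orange [([233.5, 157.5], 4), ([281.8, 201.0], 4)]
top green [([280.0, 190.2], 16)]
top yellow [([234.5, 164.5], 12)]
side red [([257.0, 201.7], 47)]
side blue [([212.8, 136.1], 28), ([252.9, 179.7], 42)]
side orange [([271.7, 166.3], 3), ([239.4, 209.8], 5)]
side green [([240.8, 128.5], 527)]
side yellow [([266.3, 170.8], 10)]
```

View pics/ta.png

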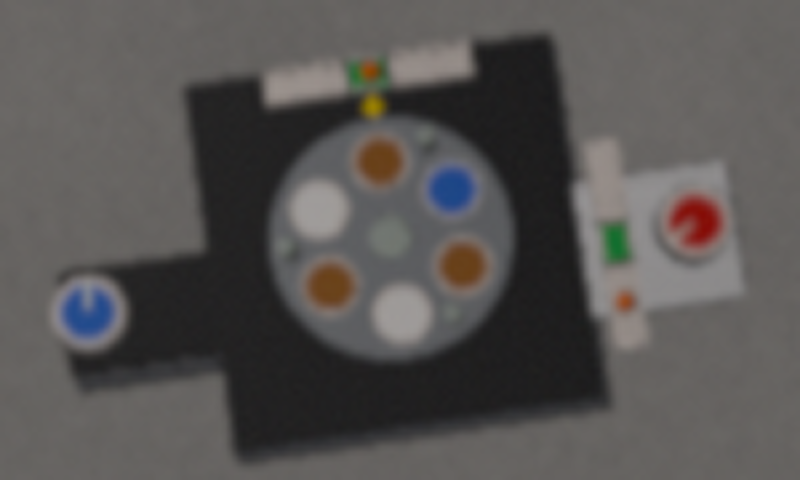

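The crop shows the tip ball at (626,300), well near of its green field at (617,243). The roll ball at (370,72) sits about in the middle of its green field. Next I'll triangulate the knobs.

Run:
```python
from h import *
T,S=camera_model("top"),camera_model("side")
r,e1=tri(ray(T,(295.4,185.8)),ray(S,(257,201.7)))
b,e2=tri(ray(T,(181.0,203.7)),ray(S,(212.8,136.1)))
print("red",r.round(1),e1[0].round(1),"blue",b.round(1),e2[0].round(1))
d=(b-r)[:2];print("len",np.hypot(*d),"yaw",np.degrees(np.arctan2(-d[0],d[1])))
yaw=np.arctan2(-d[0],d[1]);m=(r+b)[:2]/2+20*np.array([np.cos(yaw),np.sin(yaw)])
print("stage mid",m)
R2=np.array([[np.cos(yaw),-np.sin(yaw)],[np.sin(yaw),np.cos(yaw)]])
for n,p,z in(("tipball",(281.8,201),60),("tipgreen",(280,190.2),60),("rollball",(233.8,157.7),70),("yellow",(234.5,164.5),62),("bluespec",(249.3,180.1),80)):
    print(n,(R2.T@(plane(T,p,z)[:2]-m)).round(1))
t,_=tri(ray(T,(281.8,201)),ray(S,(239.4,209.8)));print(t)
t,_=tri(ray(T,(233.7,157.7)),ray(S,(271.7,166.3)));print(t)
w=camera_model("wrist");o=observe();R,_=cv2.Rodrigues(w["rvec"]);print(w["fovy"],-R.T@w["tvec"]-o["eef_pos"],R)
```

```text
red [ 570.8 -107.7  108.2] 0.6 blue [511.6 218.1 109. ] 0.2
len 331.1782001431229 yaw 10.281178169642725
stage mid [560.87955973  58.77163069]
tipball [ -50.6 -123. ]
tipgreen [ -17.8 -122.9]
rollball [99.6 -1.5]
yellow [80.5 -0.2]
bluespec [ 23.  -37.3]
[532.82772199 -71.32464476  58.10287966]
[657.92633369  75.16227331  72.98598086]
65.70646984690485 [ 73.62783826  24.91022036 141.96835821] [[ 0.32278727 -0.9464705  -0.00140254]
 [-0.90273989 -0.30831781  0.30000136]
 [-0.28437487 -0.09557049 -0.95393774]]
```

```bash
cat > go.py <<'E'
import sys,json
from h import *
from scipy.spatial.transform import Rotation as Ro
# work out shift (tool axes, cm) and twist for a world target x y z [yaw], tool down
def go(p,yaw=None):
    o=observe();R=Ro.from_euler("xyz",o["orientation"],degrees=True)
    yaw=o["orientation"][2] if yaw is None else yaw
    G=Ro.from_euler("xyz",[180,0,yaw],degrees=True)
    print("shift",(R.inv().apply(np.array(p)-o["eef_pos"])/10).round(2),"twist",(R.inv()*G).as_rotvec(degrees=True).round(1),"q",o["q"].round(0),"pos",o["eef_pos"].round(1),"ori",o["orientation"].round(1),"gap",round(o["finger_gap"],1),"t",round(o["t"],2))
if __name__=="__main__": a=[float(x) for x in sys.argv[1:]]; go(a[:3],a[3] if len(a)>3 else None)
E
P='"translation":[50.5,-23.8,5],"twist":[0,0,-100]'
python3 -m jog '[{"translation":[50.5,-23.8,5],"twist":[0,0,-100]},{"translation":[50.5,-23.8,5],"twist":[0,0,-100]},{"translation":[50.5,-23.8,5],"twist":[0,0,-100]},{"translation":[50.5,-23.8,5],"twist":[0,0,-100]},{"translation":[50.5,-23.8,5],"twist":[0,0,-100]},{"translation":[50.5,-23.8,5],"twist":[0,0,-100]},{"translation":[50.5,-23.8,5],"twist":[0,0,-100]},{"translation":[50.5,-23.8,5],"twist":[0,0,-100]},{"translation":[50.5,-23.8,5],"twist":[0,0,-100]},{"translation":[50.5,-23.8,5],"twist":[0,0,-100]}]'
python3 go.py 571 -108 170 118.84
```

```text
t: 0.93
eef_pos: [468.6, -206.3, 193.7]
orientation: [-180.0, -0.0, 90.8]
force: [0.0, -1.7, 0.9]
finger_gap: 85.8
grasp_force: 0.0
shift [ 9.68 10.38  2.37] twist [ -0.  -0. -28.] q [-24.   6.  -8.  76.  -0.  65.] pos [ 468.6 -206.3  193.7] ori [-180.    -0.    90.8] gap 85.8 t 0.93
```

```bash
python3 -m jog '[{"translation":[7,8,2],"twist":[0,0,-24]},{"translation":[7,8,2],"twist":[0,0,-24]},{"translation":[7,8,2],"twist":[0,0,-24]},{"translation":[7,8,2],"twist":[0,0,-24]},{"translation":[7,8,2],"twist":[0,0,-24]},{"translation":[7,8,2],"twist":[0,0,-24]},{"translation":[7,8,2],"twist":[0,0,-24]},{"translation":[7,8,2],"twist":[0,0,-24]}]'
python3 go.py 571 -108 170 118.84
python3 - <<'E'
from h import *
m=camera_model("wrist");im=get_image("wrist");cv2.imwrite("pics/w1.png",im[...,::-1])
for c in H: print(c,[(b,plane(m,b[0],110,True).round(1),plane(m,b[0],62,True).round(1)) for b in blobs(im,c,amin=8)])
E
```

```text
t: 1.6
eef_pos: [546.6, -138.3, 174.4]
orientation: [180.0, 0.0, 114.3]
force: [-0.7, -0.1, -1.1]
finger_gap: 85.7
grasp_force: 0.0
shift [1.75 3.47 0.44] twist [ 0.   0.  -4.5] q [-14.  12.  -4.  74.  -0.  51.] pos [ 546.6 -138.3  174.4] ori [180.    0.  114.3] gap 85.7 t 1.6
red [(([303.0, 182.9], 1117), array([ 570.3, -105.8,  110. ]), array([ 582.9, -114.5,   62. ]))]
blue []
orange [(([415.7, 20.3], 247), array([595.9,  47.3, 110. ]), array([614.5,  74.1,  62. ])), (([335.7, 29.7], 710), array([543.9,   4.7, 110. ]), array([550.4,  21.6,  62. ])), (([455.2, 43.8], 77), array([635.7,  52.3, 110. ]), array([663.5,  80.3,  62. ])), (([273.3, 114.0], 124), array([529.8, -70.1, 110. ]), array([533. , -70.6,  62. ]))]
green [(([451.6, 43.1], 96), array([632.3,  50.5, 110. ]), array([659.3,  78.1,  62. ])), (([309.3, 124.0], 380), array([555.5, -65.6, 110. ]), array([564.7, -65. ,  62. ]))]
yellow [(([436.0, 36.6], 72), array([616.9,  46. , 110. ]), array([640.4,  72.6,  62. ]))]
```

View pics/w1.png

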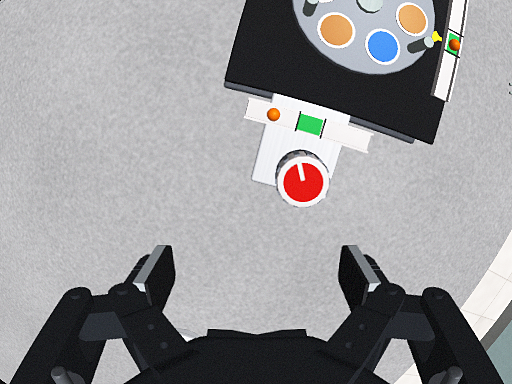

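The wrist view shows the red knob at (303,183), the tip ball at (273,114) with its green field at (309,124), and the roll ball at (455,44) inside its field. I'll move over the right knob.

```bash
python3 -m jog '[{"translation":[1.8,3.2,4],"twist":[0,0,-4]},{"translation":[1.8,3.2,4],"twist":[0,0,-4]},{"translation":[1.8,3.2,4],"twist":[0,0,-4]},{"translation":[1.8,3.2,4],"twist":[0,0,-4]},{"translation":[1.8,3.2,4],"twist":[0,0,-4]}]'
python3 go.py 571 -106.5 76
```

```text
t: 2.07
eef_pos: [568.6, -108.6, 135.1]
orientation: [180.0, 0.0, 118.4]
force: [0.8, -0.2, 0.1]
finger_gap: 85.6
grasp_force: 0.0
shift [0.07 0.31 5.91] twist [0. 0. 0.] q [-11.  14.  -6.  70.  -0.  51.] pos [ 568.6 -108.6  135.1] ori [180.    0.  118.4] gap 85.6 t 2.07
```

```bash
python3 -m jog '[{"translation":[0.1,0.3,2],"twist":[0,0,0]},{"translation":[0.1,0.3,4],"twist":[0,0,0]},{"translation":[0.1,0.3,5.9],"twist":[0,0,0]},{"translation":[0.1,0.3,5.9],"twist":[0,0,0]},{"translation":[0.1,0.3,5.9],"twist":[0,0,0]}]'
python3 -m jog '[{"translation":[0,0,0],"twist":[0,0,0]},{"translation":[0,0,0],"twist":[0,0,0]},{"translation":[0,0,0],"twist":[0,0,0]},{"translation":[0,0,0],"twist":[0,0,0]},{"translation":[0,0,0],"twist":[0,0,0]},{"translation":[0,0,0],"twist":[0,0,0]},{"translation":[0,0,0],"twist":[0,0,0]},{"translation":[0,0,0],"twist":[0,0,0]}]' 1 30
python3 go.py 571 -106.5 76
```

```text
t: 2.48
eef_pos: [570.4, -106.2, 75.6]
orientation: [-180.0, -0.0, 118.4]
force: [-0.1, -0.5, 0.1]
finger_gap: 85.7
grasp_force: 0.0
t: 3.15
eef_pos: [571.1, -106.2, 76.7]
orientation: [180.0, 0.1, 118.4]
force: [-3.8, -2.1, 6.0]
finger_gap: 40.0
grasp_force: 29.7
shift [-0.02 -0.02  0.07] twist [0.  0.1 0. ] q [-11.  16. -12.  63.  -0.  51.] pos [ 571.1 -106.2   76.7] ori [1.800e+02 1.000e-01 1.184e+02] gap 40.0 t 3.15
```

```bash
python3 -m jog '[{"translation":[0,0.02,-0.03],"twist":[0,0,6]},{"translation":[-0.01,0.04,-0.07],"twist":[0,0,12]},{"translation":[-0.02,0.06,-0.1],"twist":[0,0,18]},{"translation":[-0.03,0.08,-0.14],"twist":[0,0,24]},{"translation":[-0.04,0.1,-0.17],"twist":[0,0,30]},{"translation":[-0.04,0.13,-0.2],"twist":[0,0,36]},{"translation":[-0.05,0.15,-0.24],"twist":[0,0,42]},{"translation":[-0.06,0.17,-0.27],"twist":[0,0,48]},{"translation":[-0.06,0.19,-0.3],"twist":[0,0,54]},{"translation":[-0.07,0.21,-0.34],"twist":[0,0,60]}]'
python3 - <<'E'
from h import *
for k in range(1):
    m=camera_model("wrist");im=get_image("wrist");cv2.imwrite("pics/w2.png",im[...,::-1])
    for c in ("orange","green"): print(c,[(b,plane(m,b[0],62,True).round(1)) for b in blobs(im,c,amin=8)])
E
```

```text
t: 3.98
eef_pos: [572.6, -105.8, 80.2]
orientation: [180.0, 0.1, 58.2]
force: [-5.7, -2.3, 7.7]
finger_gap: 39.5
grasp_force: 29.0
orange [(([35.1, 11.7], 666), array([530.6,  99.2,  62. ])), (([100.0, 79.1], 1611), array([547.5,  23.6,  62. ])), (([190.6, 201.3], 271), array([552.8, -67. ,  62. ]))]
green [(([212.0, 181.0], 798), array([570.4, -63.6,  62. ]))]
```

View pics/w2.png

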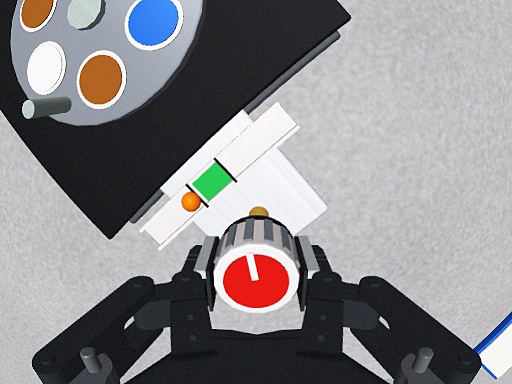

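The wrist view shows the knob held at (257,278). The tip ball at (190,201) has moved closer to the green field at (212,181). I'll turn another 46°.

```bash
python3 -m jog '[{"translation":[0.01,0.02,-0.04],"twist":[0,0,6]},{"translation":[0.03,0.03,-0.09],"twist":[0,0,12]},{"translation":[0.05,0.05,-0.13],"twist":[0,0,18]},{"translation":[0.06,0.06,-0.18],"twist":[0,0,24]},{"translation":[0.08,0.08,-0.22],"twist":[0,0,30]},{"translation":[0.09,0.1,-0.26],"twist":[0,0,36]},{"translation":[0.1,0.11,-0.3],"twist":[0,0,42]},{"translation":[0.11,0.12,-0.34],"twist":[0,0,46]},{"translation":[0.11,0.12,-0.34],"twist":[0,0,46]},{"translation":[0.11,0.12,-0.34],"twist":[0,0,46]}]'
python3 -m jog '[{"translation":[0,0,0],"twist":[0,0,0]},{"translation":[0,0,0],"twist":[0,0,0]},{"translation":[0,0,0],"twist":[0,0,0]},{"translation":[0,0,0],"twist":[0,0,0]},{"translation":[0,0,0],"twist":[0,0,0]},{"translation":[0,0,0],"twist":[0,0,0]}]'
cat > gauge.py <<'E'
from h import *
import sys
# every green & orange blob on wrist picture; ball cast on z=zb, green on z=zg; offset in stage axes
def gauge(name,zg=58,zb=64,yaw=10.3):
    m=camera_model("wrist");im=get_image("wrist");cv2.imwrite(f"pics/{name}.png",im[...,::-1])
    H["both"]=H["orange"]+H["green"]
    c,s=np.cos(np.radians(yaw)),np.sin(np.radians(yaw))
    for b in blobs(im,"orange",amin=20): 
        p=plane(m,b[0],zb,True);print("orange",b,p.round(1),((p[:2]-[560.9,58.8])@np.array([[c,-s],[s,c]])).round(1))
    for b in blobs(im,"green",amin=20): 
        p=plane(m,b[0],zg,True);print("green",b,p.round(1),((p[:2]-[560.9,58.8])@np.array([[c,-s],[s,c]])).round(1))
gauge(sys.argv[1])
E
python3 gauge.py w3; python3 go.py 571 -106.5 120
```

```text
t: 4.87
eef_pos: [574.2, -105.3, 82.7]
orientation: [180.0, 0.0, 12.5]
force: [-4.6, -2.6, 5.8]
finger_gap: 39.5
grasp_force: 30.8
t: 5.37
eef_pos: [574.2, -105.3, 82.7]
orientation: [180.0, 0.0, 12.6]
force: [-5.8, -2.1, 5.9]
finger_gap: 39.1
grasp_force: 30.8
orange ([14.6, 54.9], 150) [661.4  81.9  64. ] [103.    4.8]
orange ([7.8, 116.9], 79) [617.9  81.9  64. ] [60.2 12.5]
orange ([11.3, 144.4], 328) [598.8  76.7  64. ] [40.5 10.9]
orange ([62.1, 229.5], 929) [545.7  27.4  64. ] [-20.6 -28.2]
orange ([1.3, 226.5], 71) [529.1  95.1  64. ] [-24.8  41.4]
orange ([189.8, 235.2], 255) [566.2 -65.6  64. ] [ -17.  -123.4]
green ([20.5, 58.1], 99) [659.6  81.   58. ] [101.    4.2]
green ([29.2, 53.5], 61) [662.9  72.5  58. ] [102.8  -4.7]
green ([191.4, 221.1], 360) [572.9 -64.5  58. ] [ -10.2 -123.5]
shift [-0.33  0.05 -3.73] twist [0. 0. 0.] q [-10.  16. -11.  64.  -0. 157.] pos [ 574.1 -105.3   82.6] ori [180.    0.   12.6] gap 39.5 t 5.42
```

View pics/w3.png

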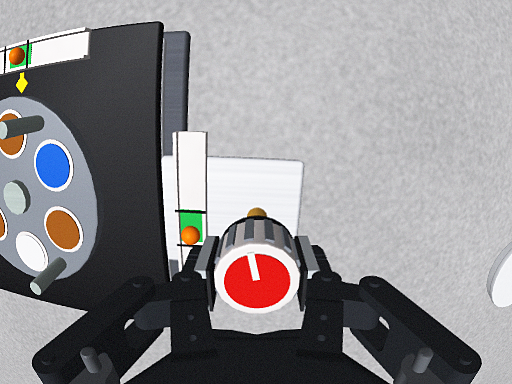

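The tip ball at (190,235) is inside its green field (rows 211–245). I'll release and go up to a view without parallax, with the camera over stage (-20,0).

```bash
python3 -m jog '[{"translation":[0,0,0],"twist":[0,0,0]},{"translation":[0,0,0],"twist":[0,0,0]},{"translation":[0,0,0],"twist":[0,0,0]},{"translation":[0,0,0],"twist":[0,0,0]},{"translation":[0,0,0],"twist":[0,0,0]},{"translation":[0,0,-4],"twist":[0,0,0]},{"translation":[0,0,-8],"twist":[0,0,0]},{"translation":[-1,-2,-12],"twist":[0,0,0]},{"translation":[-4,-6,-14],"twist":[0,0,0]},{"translation":[-7,-10,-14],"twist":[0,0,0]}]' 0
python3 -m jog '[{"translation":[-1,-4,0],"twist":[0,0,0]},{"translation":[-1,-6.5,0],"twist":[0,0,0]},{"translation":[-1,-6.5,0],"twist":[0,0,0]},{"translation":[-1,-6.5,0],"twist":[0,0,0]},{"translation":[-1,-6.5,0],"twist":[0,0,0]},{"translation":[-1,-6.5,0],"twist":[0,0,0]}]'
python3 gauge.py w4; python3 go.py 465 38 230
python3 - <<'E'
from h import *
m=camera_model("wrist");R,_=cv2.Rodrigues(m["rvec"]);print("cam",-R.T@m["tvec"])
im=cv2.imread("pics/w4.png")[...,::-1].copy()
for c in("red","blue"):print(c,[(b,plane(m,b[0],114,True).round(1)) for b in blobs(im,c,amin=20)])
E
```

```text
t: 6.25
eef_pos: [503.7, -37.1, 223.4]
orientation: [179.9, -0.4, 12.4]
force: [-0.6, 1.0, -1.0]
finger_gap: 85.2
grasp_force: 0.0
t: 6.75
eef_pos: [478.6, 23.6, 219.5]
orientation: [180.0, 0.0, 12.4]
force: [0.5, -1.0, -0.5]
finger_gap: 85.7
grasp_force: 0.0
orange ([239.8, 42.8], 611) [610.9  69.2  64. ] [51.   1.3]
orange ([198.9, 108.0], 593) [538.4  95.4  64. ] [-15.6  40.1]
orange ([276.1, 110.1], 613) [552.   19.7  64. ] [-15.8 -36.9]
orange ([357.4, 118.9], 63) [564.3 -64.1  64. ] [ -18.6 -121.5]
orange ([6.0, 137.6], 227) [467.9 357.9  64. ] [-38.  310.9]
green ([26.0, 24.4], 2663) [617.1 350.6  58. ] [107.5 277.1]
green ([244.4, 1.0], 49) [657.9  75.4  58. ] [98.4 -1.1]
green ([356.6, 112.2], 150) [571.1 -63.5  58. ] [ -11.8 -122.2]
shift [-1.01 -1.72 -1.06] twist [0. 0. 0.] q [  3.   2.  -9.  79.  -0. 170.] pos [478.6  23.4 219.4] ori [180.    0.   12.4] gap 85.7 t 6.8
cam [554.53205286  40.20161965 361.30729657]
red [(([415.9, 124.4], 616), array([ 574.4, -104.5,  114. ]))]
blue []
```

View pics/w4.png

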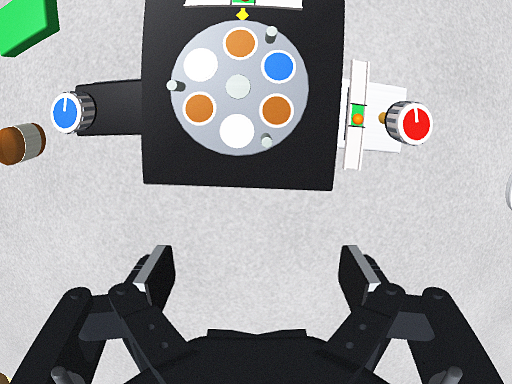

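The wrist view shows the tip ball at (357,119) in a trough spanning about rows 62–170, so it is slightly near of the middle. The roll trough is cut off at the top, so I'll back off and measure both numerically.

```bash
python3 -m jog '[{"translation":[-3.5,-1.5,-2],"twist":[0,0,0]},{"translation":[-5.5,-1.5,-3],"twist":[0,0,0]},{"translation":[-5.5,-1.5,-3],"twist":[0,0,0]},{"translation":[-5.5,-1.5,-3],"twist":[0,0,0]},{"translation":[-5.5,-1.5,-3],"twist":[0,0,0]},{"translation":[-5.5,-1.5,-3],"twist":[0,0,0]}]'
cat > g2.py <<'E'
from h import *
import sys
def g2(name,tip,roll):   # approx pixel of the two balls: white+green+orange trough blob extents along stage axes
    m=camera_model("wrist");im=get_image("wrist");cv2.imwrite(f"pics/{name}.png",im[...,::-1])
    R,_=cv2.Rodrigues(m["rvec"]);print("cam",(-R.T@m["tvec"]).round(1))
    for c in("orange","green"):print(c,[b for b in blobs(im,c,amin=20)])
if __name__=="__main__": g2(sys.argv[1],0,0)
E
python3 g2.py w5
python3 - <<'E'
from h import *
im=cv2.imread("pics/w5.png");o=blobs(im[...,::-1].copy(),"orange",amin=20)
tip=min(o,key=lambda b:np.hypot(b[0][0]-355,b[0][1]-165))[0];roll=min(o,key=lambda b:b[0][1])[0]
def crop(c,w,h): return cv2.resize(im[max(0,int(c[1]-h)):int(c[1]+h),int(c[0]-w):int(c[0]+w)],None,fx=5,fy=5,interpolation=2)
a=crop(tip,30,60);b=crop(roll,70,22)
out=np.zeros((600,800,3),np.uint8);out[:min(600,a.shape[0]),:a.shape[1]]=a[:600]
b=cv2.resize(b,(490,int(b.shape[0]*0.7)));out[:b.shape[0],305:795]=b
cv2.imwrite("pics/c5.png",out);print(tip,roll)
E
```

```text
t: 7.3
eef_pos: [421.8, 26.6, 248.9]
orientation: [-180.0, 0.0, 12.4]
force: [-0.3, -0.2, -0.3]
finger_gap: 85.6
grasp_force: 0.0
cam [497.9  43.4 390.8]
orange [([255.8, 4.7], 254), ([217.9, 56.4], 493), ([288.9, 58.9], 504), ([362.8, 70.8], 66), ([21.9, 91.4], 150)]
green [([40.0, 8.6], 800), ([361.5, 66.3], 106)]
[362.8, 70.8] [255.8, 4.7]
```

View pics/c5.png

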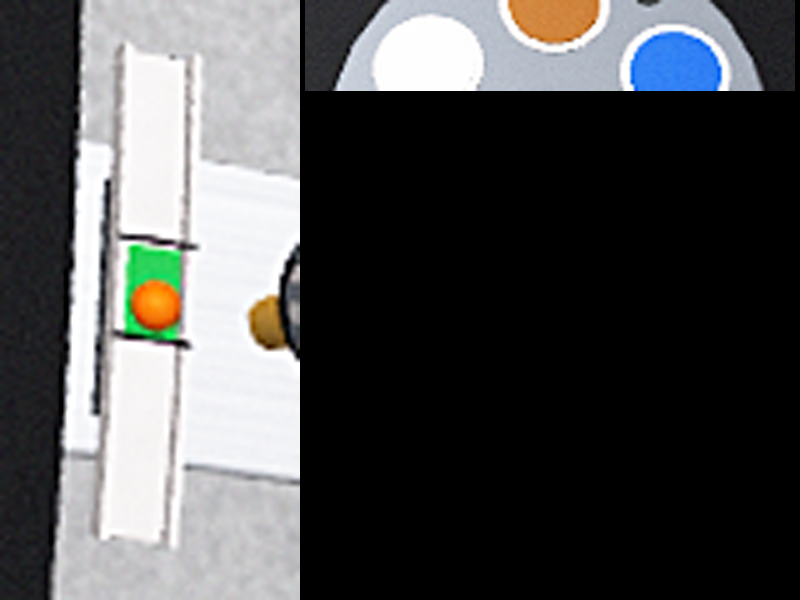

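The tip ball sits about 3–4 mm near of the middle, so it needs about 12° more clockwise. Backing off lost the roll gauge because the camera looks backward, so I'll move the camera far instead.

```bash
python3 -m jog '[{"translation":[3,0,0],"twist":[0,0,0]},{"translation":[7,0,0],"twist":[0,0,0]},{"translation":[10.5,0,0],"twist":[0,0,0]},{"translation":[10.5,0,0],"twist":[0,0,0]},{"translation":[10.5,0,0],"twist":[0,0,0]},{"translation":[10.5,0,0],"twist":[0,0,0]},{"translation":[10.5,0,0],"twist":[0,0,0]}]'
python3 g2.py w6; python3 go.py 574.5 -105 150 80
python3 - <<'E'
from h import *
im=cv2.imread("pics/w6.png")
out=np.zeros((600,800,3),np.uint8)
out[:320]=cv2.resize(im[0:64,160:320],(800,320),interpolation=2)
out[330:600]=cv2.resize(im[100:235,100:500],(800,270),interpolation=2)
cv2.imwrite("pics/c6.png",out)
E
```

```text
t: 7.93
eef_pos: [523.0, 49.4, 249.5]
orientation: [-180.0, 0.0, 12.4]
force: [0.6, -0.9, 1.2]
finger_gap: 85.4
grasp_force: 0.0
cam [599.   66.3 391.4]
orange [([261.2, 47.1], 58), ([256.4, 93.3], 512), ([219.8, 152.0], 478), ([288.3, 154.6], 474), ([359.2, 159.1], 49), ([30.9, 169.4], 346)]
green [([45.8, 50.1], 3191), ([257.3, 46.9], 164), ([358.8, 151.8], 96)]
shift [ 1.71 16.19 10.  ] twist [  0.   -0.  -67.6] q [  5.   7.   0.  83.  -0. 173.] pos [522.9  49.4 249.9] ori [180.   -0.   12.4] gap 85.3 t 7.98
```

View pics/c6.png

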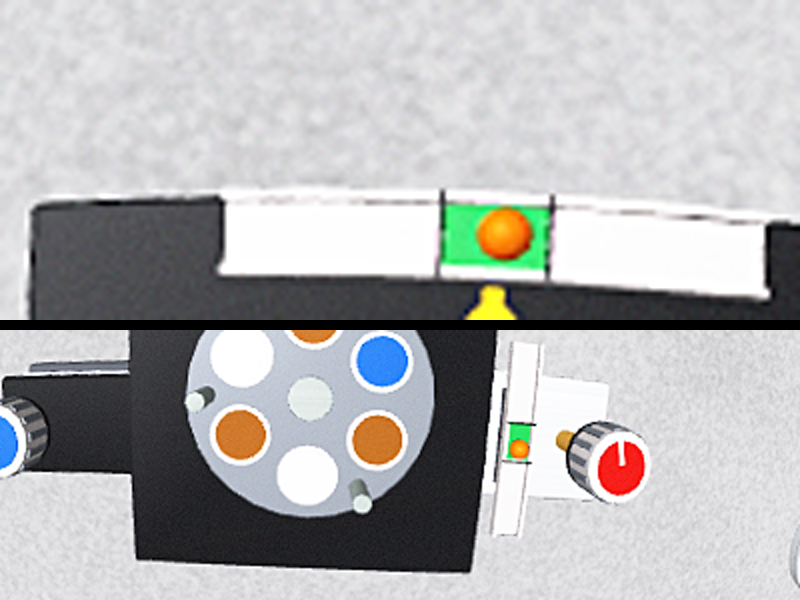

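The roll ball at (504,232), between lines at 441 and 551, is about 1.5 mm right of the middle, so the deck is already level in roll and the left knob needs no turn. The tip ball is about 3 mm near of the middle, so I'll turn the right knob 10° more.

```bash
python3 -m jog '[{"translation":[1.7,16.2,8],"twist":[0,0,-65]},{"translation":[1.7,16.2,8],"twist":[0,0,-65]},{"translation":[1.7,16.2,8],"twist":[0,0,-65]},{"translation":[1.7,16.2,8],"twist":[0,0,-65]},{"translation":[1.7,16.2,8],"twist":[0,0,-65]},{"translation":[1.7,16.2,8],"twist":[0,0,-65]},{"translation":[1.7,16.2,8],"twist":[0,0,-65]},{"translation":[1.7,16.2,8],"twist":[0,0,-65]},{"translation":[1.7,16.2,8],"twist":[0,0,-65]},{"translation":[1.7,16.2,8],"twist":[0,0,-65]}]'
python3 -m jog '[{"translation":[0,0,0],"twist":[0,0,0]},{"translation":[0,0,0],"twist":[0,0,0]},{"translation":[0,0,0],"twist":[0,0,0]}]'
python3 go.py 574.5 -105 82.7
```

```text
t: 8.82
eef_pos: [574.6, -105.1, 170.5]
orientation: [179.9, -0.0, 77.6]
force: [-0.2, -0.1, 0.7]
finger_gap: 85.2
grasp_force: 0.0
t: 9.07
eef_pos: [575.1, -104.9, 170.0]
orientation: [180.0, 0.0, 77.3]
force: [0.1, 0.3, -0.2]
finger_gap: 85.2
grasp_force: 0.0
shift [-0.03 -0.06  8.73] twist [0. 0. 0.] q [-10.  14.  -2.  74.  -0.  92.] pos [ 575.1 -104.9  170. ] ori [180.    0.   77.3] gap 85.2 t 9.07
```

```bash
python3 -m jog '[{"translation":[0,0,3],"twist":[0,0,0]},{"translation":[0,0,6],"twist":[0,0,0]},{"translation":[0,0,8.7],"twist":[0,0,0]},{"translation":[0,0,8.7],"twist":[0,0,0]},{"translation":[0,0,8.7],"twist":[0,0,0]}]'
python3 -m jog '[{"translation":[0,0,0],"twist":[0,0,0]},{"translation":[0,0,0],"twist":[0,0,0]},{"translation":[0,0,0],"twist":[0,0,0]},{"translation":[0,0,0],"twist":[0,0,0]},{"translation":[0,0,0],"twist":[0,0,0]},{"translation":[0,0,0],"twist":[0,0,0]},{"translation":[0,0,0],"twist":[0,0,0]},{"translation":[0,0,0],"twist":[0,0,0]}]' 1 30
python3 -m jog '[{"translation":[0,0,-0.02],"twist":[0,0,4]},{"translation":[0,0.02,-0.04],"twist":[0,0,8]},{"translation":[0,0.03,-0.06],"twist":[0,0,10.5]},{"translation":[0,0.03,-0.06],"twist":[0,0,10.5]},{"translation":[0,0.03,-0.06],"twist":[0,0,10.5]}]'
python3 -m jog '[{"translation":[0,0,0],"twist":[0,0,0]},{"translation":[0,0,0],"twist":[0,0,0]},{"translation":[0,0,0],"twist":[0,0,0]},{"translation":[0,0,0],"twist":[0,0,0]},{"translation":[0,0,-1],"twist":[0,0,0]},{"translation":[0,0,-4],"twist":[0,0,0]},{"translation":[0,0,-8],"twist":[0,0,0]},{"translation":[0,0,-12],"twist":[0,0,0]},{"translation":[0,0,-15],"twist":[0,0,0]}]' 0
python3 go.py 523 49 250 12.4
```

```text
t: 9.48
eef_pos: [574.1, -104.6, 81.8]
orientation: [-179.8, 0.0, 77.4]
force: [-0.5, 0.7, 1.3]
finger_gap: 85.3
grasp_force: 0.0
t: 10.15
eef_pos: [574.6, -104.7, 84.5]
orientation: [-180.0, -0.0, 77.5]
force: [-7.8, 2.0, 8.0]
finger_gap: 39.0
grasp_force: 30.1
t: 10.57
eef_pos: [575.0, -104.6, 85.1]
orientation: [180.0, -0.0, 66.9]
force: [-5.8, 1.9, 9.2]
finger_gap: 39.1
grasp_force: 30.2
t: 11.32
eef_pos: [575.8, -105.0, 237.4]
orientation: [179.8, -0.0, 67.0]
force: [0.1, 0.3, -0.5]
finger_gap: 85.2
grasp_force: 0.0
shift [ 12.11 -10.88  -1.29] twist [ 0.1 -0.1 54.6] q [-10.  14.   6.  82.  -0. 103.] pos [ 575.8 -105.   237.4] ori [179.8  -0.   67. ] gap 85.2 t 11.32
```

```bash
python3 -m jog '[{"translation":[12.1,-10.9,0],"twist":[0,0,54.6]},{"translation":[12.1,-10.9,0],"twist":[0,0,54.6]},{"translation":[12.1,-10.9,0],"twist":[0,0,54.6]},{"translation":[12.1,-10.9,0],"twist":[0,0,54.6]},{"translation":[12.1,-10.9,0],"twist":[0,0,54.6]},{"translation":[12.1,-10.9,0],"twist":[0,0,54.6]},{"translation":[12.1,-10.9,0],"twist":[0,0,54.6]},{"translation":[12.1,-10.9,0],"twist":[0,0,54.6]},{"translation":[12.1,-10.9,0],"twist":[0,0,54.6]},{"translation":[12.1,-10.9,0],"twist":[0,0,54.6]}]'
python3 -m jog '[{"translation":[0,0,0],"twist":[0,0,0]},{"translation":[0,0,0],"twist":[0,0,0]}]'
python3 g2.py w7; python3 go.py 550.9 113.9 180 100.3
python3 - <<'E'
from h import *
m=camera_model("wrist")
im=cv2.imread("pics/w7.png");hsv=cv2.cvtColor(im,cv2.COLOR_BGR2HSV)
out=np.zeros((600,800,3),np.uint8)
out[:,:480]=cv2.resize(im[75:225,165:285],(480,600),interpolation=2)
out[:400,490:790]=cv2.resize(im[120:200,330:390],(300,400),interpolation=2)
out[420:600,490:790]=cv2.resize(im[25:70,220:295],(300,180),interpolation=2)
cv2.imwrite("pics/c7.png",out)
for c in("red","blue"):print(c,[(b,plane(m,b[0],114 if b[0][0]>300 or b[0][0]<150 else 78,True).round(1)) for b in blobs(im[...,::-1].copy(),c,amin=20)])
E
```

```text
t: 12.15
eef_pos: [522.7, 49.1, 233.8]
orientation: [180.0, -0.0, 12.5]
force: [0.1, 0.1, 0.2]
finger_gap: 85.2
grasp_force: 0.0
t: 12.32
eef_pos: [522.7, 48.9, 233.4]
orientation: [180.0, -0.0, 12.5]
force: [-0.2, 0.2, 0.6]
finger_gap: 85.3
grasp_force: 0.0
cam [598.6  65.8 375.4]
orange [([260.8, 43.7], 64), ([256.1, 92.4], 565), ([217.5, 154.1], 529), ([289.6, 156.9], 529), ([363.9, 159.8], 45), ([23.9, 172.8], 391)]
green [([39.2, 48.9], 3346), ([256.9, 43.6], 172), ([362.6, 155.9], 104)]
shift [ 4.15 -5.74  5.34] twist [  0.   -0.  -87.9] q [  5.   7.  -2.  81.  -0. 173.] pos [522.7  48.9 233.4] ori [180.   -0.   12.4] gap 85.1 t 12.37
red [(([417.4, 172.3], 493), array([ 574.9, -104.6,  114. ]))]
blue []
```

View pics/c7.png

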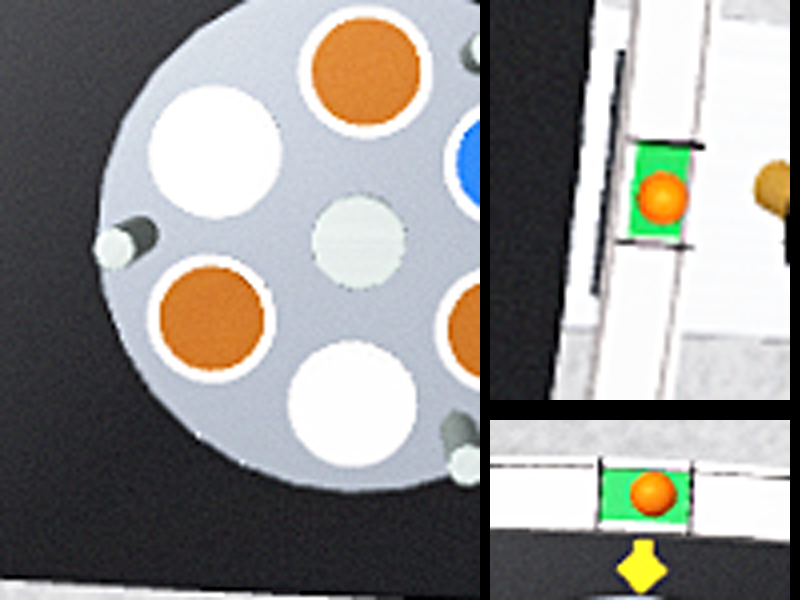

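Tip ball (662,197) lies between lines at 143 and 244, and roll ball (653,493) between lines at 600 and 692, so both are level. Post A's top is at full-picture pixel (193.4,136.9) and post B's at (281.5,191.5).

```bash
python3 - <<'E'
from h import *
m=camera_model("wrist")
A=plane(m,(193.4,136.9),108,True);B=plane(m,(281.5,191.5),108,True);C=plane(m,(254.4,135.4),76,True)
print("A",A.round(1),"B",B.round(1),"hub",C.round(1),np.linalg.norm(A-B))
# axis from A,B: apothem 28 from AB midpoint
M=(A+B)[:2]/2;d=(B-A)[:2];n=np.array([-d[1],d[0]])/np.linalg.norm(d)*28
print("axis?",M+n,M-n)
for ax in (M+n,C[:2]): 
    a=np.degrees(np.arctan2(*(A[:2]-ax)[::-1]));print(ax,a,np.linalg.norm(A[:2]-ax),"carousel",a-100.3)
    for s in (0,15,30,45,60): 
        t=np.radians(a+s);print(s,(ax+56*np.array([np.cos(t),np.sin(t)])).round(1))
E
python3 -m jog '[{"translation":[4.2,-5.7,2],"twist":[0,0,-88]},{"translation":[4.2,-5.7,2],"twist":[0,0,-88]},{"translation":[4.2,-5.7,2],"twist":[0,0,-88]},{"translation":[4.2,-5.7,2],"twist":[0,0,-88]},{"translation":[4.2,-5.7,2],"twist":[0,0,-88]},{"translation":[4.2,-5.7,2],"twist":[0,0,-88]},{"translation":[4.2,-5.7,2],"twist":[0,0,-88]},{"translation":[4.2,-5.7,2],"twist":[0,0,-88]},{"translation":[4.2,-5.7,2],"twist":[0,0,-88]},{"translation":[4.2,-5.7,2],"twist":[0,0,-88]}]' 0.5
python3 -m jog '[{"translation":[0,0,0],"twist":[0,0,-17]},{"translation":[0,0,0],"twist":[0,0,-17]},{"translation":[0,0,0],"twist":[0,0,-17]},{"translation":[0,0,0],"twist":[0,0,-17]},{"translation":[0,0,0],"twist":[0,0,-17]}]' 0.65
python3 go.py 550.9 113.9 150 100.3
```

```text
A [557.2 115.4 108. ] B [523.8  24.9 108. ] hub [566.3  60.5  76. ] 96.47505478341789
axis? [566.75670535  60.39456115] [514.23917009  79.83442971]
[566.75670535  60.39456115] 99.82097541004605 55.775075516451516 carousel -0.47902458995395136
0 [557.2 115.6]
15 [543.2 111.2]
30 [530.9 103.4]
45 [521.   92.7]
60 [514.2  79.7]
[566.34695379  60.53404005] 99.42920983646907 55.569048183949825 carousel -0.870790163530927
0 [557.2 115.8]
15 [543.2 111.5]
30 [530.8 103.8]
45 [520.8  93.1]
60 [513.9  80.2]
t: 13.2
eef_pos: [551.5, 113.6, 213.2]
orientation: [-180.0, 0.0, 84.4]
force: [0.5, -0.5, -0.3]
finger_gap: 42.6
grasp_force: 0.0
t: 13.62
eef_pos: [551.5, 113.6, 213.2]
orientation: [-180.0, -0.0, 100.9]
force: [-0.4, 0.5, 0.1]
finger_gap: 29.9
grasp_force: 0.0
shift [ 0.04 -0.05  6.32] twist [-0.  -0.   0.6] q [12. 11.  0. 79.  0. 91.] pos [551.5 113.6 213.2] ori [-180.    -0.   100.9] gap 29.9 t 13.62
```

```bash
python3 go.py 557.2 115.6 86 100
python3 -m jog '[{"translation":[0.1,0.6,4],"twist":[0,0,1]},{"translation":[0.1,0.6,6],"twist":[0,0,1]},{"translation":[0.1,0.6,8],"twist":[0,0,1]},{"translation":[0.1,0.6,9],"twist":[0,0,1]},{"translation":[0.1,0.6,9],"twist":[0,0,1]},{"translation":[0.1,0.6,9],"twist":[0,0,1]}]' 0.74
python3 go.py 557.2 115.6 86 100
```

```text
shift [ 0.09  0.6  12.72] twist [-0.  -0.   0.9] q [12. 11.  0. 79.  0. 91.] pos [551.5 113.6 213.2] ori [-180.    -0.   100.9] gap 29.9 t 13.62
t: 14.12
eef_pos: [557.1, 115.8, 123.5]
orientation: [-180.0, 0.0, 99.9]
force: [0.8, -0.8, -0.2]
finger_gap: 22.1
grasp_force: 0.0
shift [-0.02  0.01  3.75] twist [-0.   0.  -0.1] q [12. 13. -9. 68. -0. 92.] pos [557.1 115.8 123.5] ori [-180.     0.    99.9] gap 22.1 t 14.12
```

```bash
python3 -m jog '[{"translation":[0,0,1],"twist":[0,0,0]},{"translation":[0,0,2],"twist":[0,0,0]},{"translation":[0,0,3],"twist":[0,0,0]},{"translation":[0,0,3.7],"twist":[0,0,0]},{"translation":[0,0,3.7],"twist":[0,0,0]},{"translation":[0,0,3.7],"twist":[0,0,0]}]'
python3 -m jog '[{"translation":[-0.01,-0.29,0],"twist":[0,0,-3]},{"translation":[-0.03,-0.59,0],"twist":[0,0,-6]},{"translation":[-0.07,-0.88,0],"twist":[0,0,-9]},{"translation":[-0.12,-1.16,0],"twist":[0,0,-12]},{"translation":[-0.19,-1.45,0],"twist":[0,0,-15]}]'
python3 go.py 543.2 111.3 86 115
```

```text
t: 14.62
eef_pos: [556.7, 115.7, 85.6]
orientation: [-179.9, 0.0, 100.0]
force: [0.1, 0.1, -0.0]
finger_gap: 21.8
grasp_force: 0.0
t: 15.03
eef_pos: [543.9, 111.7, 86.9]
orientation: [179.9, 0.0, 115.1]
force: [1.6, 0.3, -1.5]
finger_gap: 22.4
grasp_force: 1.1
shift [-0.01 -0.08  0.09] twist [0.1 0.  0.1] q [ 12.  13. -14.  63.   0.  76.] pos [543.9 111.7  86.9] ori [179.9   0.  115.1] gap 22.4 t 15.03
```

```bash
python3 -m jog '[{"translation":[-0.01,-0.29,0],"twist":[0,0,-3]},{"translation":[-0.03,-0.59,0],"twist":[0,0,-6]},{"translation":[-0.07,-0.88,0],"twist":[0,0,-9]},{"translation":[-0.12,-1.16,0],"twist":[0,0,-12]},{"translation":[-0.19,-1.45,0],"twist":[0,0,-15]},{"translation":[-0.27,-1.73,0],"twist":[0,0,-18]},{"translation":[-0.37,-2.01,0],"twist":[0,0,-21]},{"translation":[-0.48,-2.28,0],"twist":[0,0,-24]},{"translation":[-0.61,-2.54,0],"twist":[0,0,-27]},{"translation":[-0.75,-2.8,0],"twist":[0,0,-30]}]'
python3 -m jog '[{"translation":[-0.01,-0.29,0],"twist":[0,0,-3]},{"translation":[-0.03,-0.59,0],"twist":[0,0,-6]},{"translation":[-0.07,-0.88,0],"twist":[0,0,-9]},{"translation":[-0.12,-1.16,0],"twist":[0,0,-12]},{"translation":[-0.19,-1.45,0],"twist":[0,0,-15]},{"translation":[-0.19,-1.45,0],"twist":[0,0,-15]},{"translation":[-0.19,-1.45,0],"twist":[0,0,-15]},{"translation":[-0.19,-1.45,0],"twist":[0,0,-15]}]'
python3 go.py 514 80 180 160
```

```text
t: 15.87
eef_pos: [521.3, 92.9, 86.9]
orientation: [180.0, 0.0, 145.1]
force: [0.2, 1.0, -0.2]
finger_gap: 22.3
grasp_force: 0.0
t: 16.53
eef_pos: [514.5, 80.0, 86.6]
orientation: [180.0, 0.0, 159.9]
force: [-0.5, -0.3, 0.7]
finger_gap: 22.2
grasp_force: 0.0
shift [ 0.04 -0.01 -9.34] twist [ 0.   0.  -0.1] q [  9.   9. -19.  62.   0.  29.] pos [514.5  80.   86.6] ori [180.    0.  159.9] gap 22.2 t 16.53
```

```bash
python3 -m jog '[{"translation":[0,0,-3],"twist":[0,0,0]},{"translation":[0,0,-6],"twist":[0,0,0]},{"translation":[0,0,-9],"twist":[0,0,0]},{"translation":[-1.9,-2.6,-13],"twist":[0,0,70]},{"translation":[-1.9,-2.6,-14.7],"twist":[0,0,70]},{"translation":[-1.9,-2.6,-14.7],"twist":[0,0,70]},{"translation":[-1.9,-2.6,-14.7],"twist":[0,0,70]},{"translation":[-1.9,-2.6,-14.7],"twist":[0,0,70]},{"translation":[-1.9,-2.6,-14.7],"twist":[0,0,70]},{"translation":[-1.9,-2.6,-14.7],"twist":[0,0,70]}]'
python3 -m jog '[{"translation":[0,0,0],"twist":[0,0,60]},{"translation":[0,0,0],"twist":[0,0,60]},{"translation":[0,0,0],"twist":[0,0,60]},{"translation":[0,0,0],"twist":[0,0,60]},{"translation":[0,0,0],"twist":[0,0,60]},{"translation":[0,0,0],"twist":[0,0,60]},{"translation":[0,0,0],"twist":[0,0,60]},{"translation":[0,0,0],"twist":[0,0,60]},{"translation":[0,0,0],"twist":[0,0,60]},{"translation":[0,0,0],"twist":[0,0,60]}]'
python3 -m jog '[{"translation":[0,0,0],"twist":[0,0,38]},{"translation":[0,0,0],"twist":[0,0,38]},{"translation":[0,0,0],"twist":[0,0,38]},{"translation":[0,0,0],"twist":[0,0,38]},{"translation":[0,0,0],"twist":[0,0,38]},{"translation":[0,0,0],"twist":[0,0,38]},{"translation":[0,0,0],"twist":[0,0,38]}]' 0
python3 go.py 523 49 234 12.5
python3 - <<'E'
from h import *
m=camera_model("wrist");im=get_image("wrist")[...,::-1].copy();cv2.imwrite("pics/w8.png",im)
for c in("blue","yellow","orange","green"):print(c,[(b,plane(m,b[0],76,True)[:2].round(1).tolist()) for b in blobs(im[...,::-1].copy(),c,amin=20)])
cv2.imwrite("pics/c8.png",cv2.resize(im[0:225,150:450],(800,600),interpolation=2))
E
```

```text
t: 17.37
eef_pos: [523.3, 49.1, 233.4]
orientation: [180.0, 0.0, 109.4]
force: [0.0, 0.7, -1.0]
finger_gap: 22.2
grasp_force: 0.0
t: 18.2
eef_pos: [523.3, 49.1, 233.4]
orientation: [180.0, -0.0, 49.7]
force: [0.4, 0.0, 1.3]
finger_gap: 22.0
grasp_force: 0.0
t: 18.78
eef_pos: [523.2, 49.0, 233.3]
orientation: [-180.0, -0.0, 11.9]
force: [1.2, 0.1, 0.3]
finger_gap: 85.2
grasp_force: 0.0
shift [-0.03 -0.   -0.07] twist [-0.  -0.  -0.6] q [  5.   7.  -2.  81.   0. 173.] pos [523.2  49.  233.3] ori [-180.    -0.    11.9] gap 85.2 t 18.78
blue []
yellow [(([256.4, 61.8], 96), [640.4, 73.6])]
orange [(([259.7, 44.7], 62), [658.4, 74.1]), (([217.5, 113.4], 551), [581.7, 101.1]), (([291.6, 115.6], 550), [594.7, 28.0]), (([363.8, 158.7], 49), [569.2, -58.5]), (([23.9, 174.9], 372), [470.0, 348.8]), (([252.4, 176.3], 511), [525.0, 53.6]), (([4.0, 379.5], 23), [-127.7, 587.7])]
green [(([38.3, 51.7], 3342), [628.1, 338.0]), (([255.8, 44.3], 171), [658.0, 77.9]), (([362.6, 155.2], 105), [572.5, -56.1])]
```

View pics/c8.png

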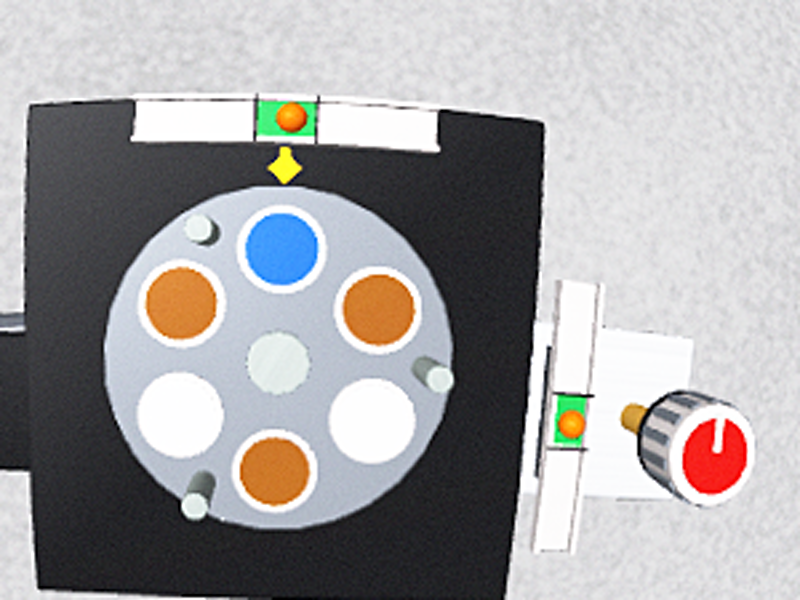

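The blue specimen at (281,249) sits at the yellow arrow (285,165), both gauge balls (291,116) and (572,424) are in their green fields, and the gripper is clear of everything. I'm handing the job in.

```bash
python3 -c "
from plant import ctrl
print(ctrl.sign_off())"
```

```text
the job is handed in; nothing more can be done
None
```

The job is handed in: both gauge balls rest in their green fields, the carousel went one click anticlockwise so the blue specimen is at the yellow arrow, and nothing else was touched; I turned only the red knob, because the roll gauge was already level.

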